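# Index the sensor block and lock the inspection head

### The job

The blue face of the sensor block in the tilted inspection head has been checked: now turn the block clockwise on its spindle until it comes up against its stop, with the gold-padded face looking squarely at the white side light. Then turn the knurled lock collar below it clockwise, regripping as needed, all the way until its red line meets the green locked mark at the stop. Leave the block indexed and everything else on the bench standing and lying where it is.

Things in the scene. Friction and masses are not known exactly. Their poses are not given: they have to be found in the camera images.
- stage: the work stage, fixed to the table: black base plate 260 x 320 x 12 mm; origin under the plate's centre on the table, z up, x to its rear (away from the robot, give or take its yaw), y towards its side light
- head: fixed tilted head of the stage. Origin: centre of the top face of its dark round flange (104 mm across, 10 mm thick), 82 mm above the table. z: turning axis of both collar and block, up out of the head, leaning 0.35 rad (20 degrees) from vertical towards the robot's side; y points to the side light, x rearwards and up. Azimuths: anticlockwise from x seen from above
- locked_mark (a point): green locked mark painted on the flange, a radial bar 8 mm wide, from radius 32 to 51 mm at azimuth -63 degrees (-1.1 rad); the point is its middle. The orange unlocked mark is its like at +63 degrees
- side_light (a point): centre of the white lit panel (48 x 34 mm) of the side light, 98 mm from the stage's centre on its +y side, 102 mm above the table. Its grey box, 56 mm wide and 14 mm thick on a post, reaches from 81 to 123 mm above the table, with a white strip along its top on the lit side
- collar (a joint): lock collar's rotation about the head's z, rad, clockwise from above positive: 0 = unlocked stop (red line at orange mark), 2.2 = locked stop (at green mark). Plain knurled aluminium ring, 60 mm across, 2 to 24 mm above the flange along the head's z, no lug: grip it across its diameter. Stiff (0.4 N m friction), stays where left, starts 1.7 to 2.2 rad short of locked
- spindle (a joint): rotation of the sensor block's spindle about the head's z, rad, clockwise from above positive; hard stop at 1.571, where the gold face looks at the side light (along the head's +y). Starts 1.0 to 1.42 rad short of the stop; light friction (0.06 N m), stays where left; the collar does not drag it
- block_mid (a point): centre of the sensor block, on the axis, 41 mm above the flange along the head's z; turns with the block: a white box 30 mm wide, 16 mm thick, 26 to 56 mm above the flange, fixed to the spindle. Its wide faces: gold pads on green (this point's -x) and blue (+x); its top has a gold stripe on the gold side, a blue one on the blue side
- collar_line (a point): outer top end of the collar's red line, at radius 30 mm, 24 mm above the flange; turns with the collar
- block_gold (a point): centre of the block's gold-padded face, 8 mm from the turning axis, 41 mm above the flange
- objective: spare brass objective, 34 mm across, 44 mm tall, standing on the stage's base plate to the right of the head; origin at the centre of its foot; a bystander, not to be disturbed
- lens_cap: black lens cap, 42 mm across, 10 mm thick, lying on the stage's base plate; origin at the centre of its underside; a bystander, not to be disturbed
- driver: red-handled screwdriver, 150 mm long, lying on the table; a bystander, not to be disturbed
- solvent: white solvent bottle with steel cap, 64 mm across, 130 mm tall, on the table; origin at the centre of its foot; a bystander, not to be disturbed
- flux_jar: amber jar, 44 mm across, 50 mm tall, on the table; origin at the centre of its foot; a bystander, not to be disturbed
- tweezers: steel tweezers, 120 mm long, lying on the table; a bystander, not to be disturbed
- pcb: loose green circuit board, 60 by 90 mm, lying on the table; a bystander, not to be disturbed

How it is judged:
On the way, in this order (a step that is already met when the one before it is completed fails the run):
1. the block is turned to its stop (within about 4 degrees) with the collar still well short of locked (value of joint spindle above 1.5 rad and value of joint collar below 1.2 rad), for 0.2 s.
2. the collar is turned to the locked mark (within 5 degrees) with the block still indexed (value of joint collar above 2.11 rad and value of joint spindle above 1.48 rad), for 0.2 s.
At the end, for the whole second after the job is handed in: The collar is within 5 degrees (0.09 rad) of its locked stop, the block within 5 degrees of its stop with the gold face to the side light, both at rest; every bystander lies or stands within 30 mm of where it was (all of step 2 and velocity of joint each of collar, spindle below 0.05 rad/s and distance of each of objective, lens_cap, driver, solvent, flux_jar, tweezers, pcb from where it was at the start of the episode below 0.03 m and angle between each of objective, solvent, flux_jar's own z axis and vertical below 0.2 rad); the robot touches nothing.
It fails at once if a bystander is shifted by more than 30 mm or knocked over (distance of any of objective, lens_cap, driver, solvent, flux_jar, tweezers, pcb from where it was at the start of the episode above 0.03 m or angle between any of objective, solvent, flux_jar's own z axis and vertical above 0.5 rad).
It also fails if it takes over 64 s, if anything falls off the work surface, if the arm or the gripper's body presses on something with over 40 N, if the wrist force passes 120 N, or if a joint passes its speed limit or range.

### The arm

A 6-joint arm with a two-finger parallel gripper is mounted at the origin on the work surface. World frame = base frame: x ahead of the robot, y to its left, z up, the work surface at z = 0. Lengths are in m, angles in rad, forces in N, time in s.
With the tool pointing down it reaches from about 0.35 to 0.975 m from the base axis. Payload 4.9 kg.
Tool frame: the origin (TCP) lies midway between the tips of the shut fingers; the grasp point (between the pads) lies 19 mm behind it (ctrl.hold_point_z is the distance from the TCP to the grasp point, in m); z points along the fingers, y is the line along which they close (so a half turn about z gives the same grasp; the last joint's range is limited). The gripper opens to 85 mm and grips with 20 to 120 N. Pads are 22 mm wide; open, the fingers measure 114 mm over their backs; the gripper's body (76 mm by 85 mm) begins 54 mm behind the grasp point. The pads swing forward as they close: fully open they stand 13 mm farther back than shut.
Start: joints at [1.145, 0.053, 1.613, -0, 1.476, -0.119], TCP at [0.189, 0.596, 0.231] pointing down, gripper open.
Joint ranges: [-3.01, 3.01], [-1.01, 2.22], [0.06, 2.58], [-1.02, 4.17], [0.09, 2.62], [-3.14, 3.14]. Speed limits (rad/s): [2.57, 2.57, 3.14, 3.14, 3.14, 3.14].

### API

Orientations are given as a rotation vector (axis times angle).
In Python, from station import status, viewer, finish_job, ctrl gives the robot as it stands.
- The arm moves only by the shell command python3 -m jog 'ROWS' [FORCE]. ROWS is JSON, a list of rows, each a list of 7 numbers: the turn, a rotation vector about the tool's x, y, z each as a share of 5 degrees, from -1 to 1, then the shift along the tool's x, y, z each as a share of 30 mm, from -1 to 1, then the opening, from -1 (shut) to 1 (fully open). A call has 1 to 5 rows; each row shifts and turns the commanded pose from where the row before left it, along the tool's axes as they then stand; what a row does not reach is not made up. A row lasts 1/8 s, in which the tool goes at most 62.5 mm and 10.7 degrees, less where a joint would pass 70% of its speed; a pose out of reach is approached as far as the arm can. A call with a number of a shift or a turn outside -1 to 1 is refused whole. A call with a gripper value outside its range is refused whole. The fingers move at their own pace and stop on an object; FORCE is the grip in N (left out, the last holds). Time passes only in rows, so rows that do not move let the fingers close. It gives the time, the measured TCP pose, the force, the opening and the grip force at its end, in the units of the state.
- status.get_obs(): the state, without advancing time (a new reading comes with each control period).
- viewer.get_image(name): name is "side" or "top" or "wrist"; returns a dict with "img" (384x512x3 uint8, red, green, blue), "fovy" (degrees; the focal length in pixels is half the picture's height over the tangent of half this angle, whatever the lens; pixels are square), "cx", "cy" (the principal point, pixels), "rvec" (rotation vector, rad) and "tvec" (3), from world to camera coordinates, as OpenCV has them. Camera axes: x right, y down, z forward; pixel columns grow to the right and rows downward; lengths in m; the calibration is good to about 2 mm. A picture is of the moment at which its call begins. There is no depth.
- finish_job(): hands the job in; it is judged then, once.
The state is a dict: "t": time; "q": joint angles; "dq": joint speeds; "effort": joint torques, N m; "tool_pos": TCP position; "tool_rot": TCP orientation; "contact_force": force on the tool from outside, world axes, zero at the start; "wrist_torque": the same for the moment, N m; "opening": finger opening in m; "grip_force": force on a finger pad.
Only numpy, scipy, OpenCV 4.12 (cv2) and the standard library are available. Lean on these libraries where they do the work, as an engineer would, in place of code of your own. Each camera call takes 0.05 s, during which the arm holds its last target. There are 200 camera calls.

## Working session

There is one attempt and no reset: what is moved stays moved. The work goes in short steps, Python scripts to look and compute and a shell command to move; the robot and the scene stay as the last step left them, time stands still between calls to the robot, and variables do not carry over. Pictures are saved under pics/ and viewed, at most 10 in all, crops included, and the job is handed in when it is done.

```bash
ls; mkdir -p pics; python3 - <<'E'
from station import status, viewer, ctrl
import cv2
o=status.get_obs();print(o['t'],o['tool_pos'],o['tool_rot'],o['opening'],ctrl.hold_point_z)
for n in("side","top"):
    d=viewer.get_image(n);cv2.imwrite(f'pics/{n}0.png',cv2.resize(d['img'][:,:,::-1],(800,600),interpolation=cv2.INTER_CUBIC));print(n,d['fovy'],d['cx'],d['cy'],d['rvec'],d['tvec'])
E
```

```text
pics
0.0 [0.18850558 0.59525387 0.2300463 ] [-0.47998413 -3.10414348  0.00312644] 0.08526504505766634 0.0187
side 56.23238266397075 250.74588083255966 185.3403566443393 [ 2.19741383 -0.22598633  0.10120404] [-0.50449119  0.13702881  0.98579301]
top 43.765738967966705 256.2268747809923 198.1463183116548 [ 2.1581719  -2.22230605  0.0649822 ] [-1.24944469e-03  5.10697104e-01  1.38895497e+00]
```

View pics/side0.png

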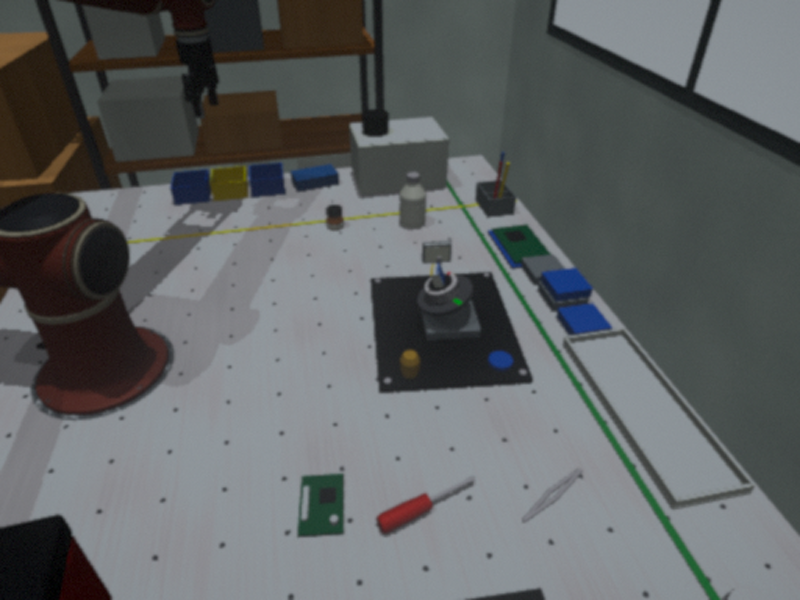

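View pics/top0.png

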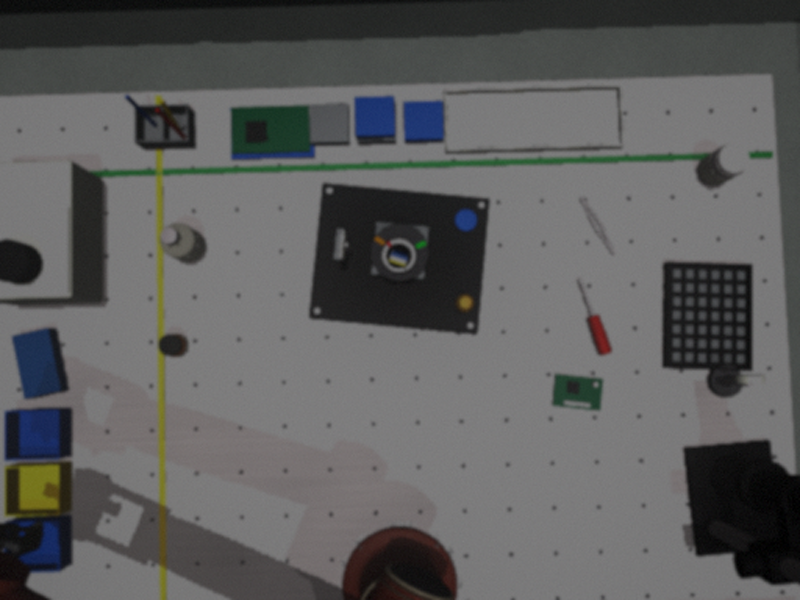

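The side view shows the head at about (445,300), with the light panel behind it at (437,250). In the top view the plate corners are at (322,183), (489,199), (477,333) and (310,318). The head is at (399,252), with the orange mark at (380,240) and the green at (421,245).

```bash
cat > h.py <<'E'
import numpy as np, cv2
from scipy.spatial.transform import Rotation as R
from station import status, viewer
def cam(n):
    d=viewer.get_image(n);f=192/np.tan(np.radians(d['fovy'])/2)
    K=np.array([[f,0,d['cx']],[0,f,d['cy']],[0,0,1]]);return d,K
def proj(d,K,P): return cv2.projectPoints(np.float64(P).reshape(-1,3),np.float64(d['rvec']),np.float64(d['tvec']),K,None)[0][:,0]
def onplane(d,K,px,z):
    M=cv2.Rodrigues(np.float64(d['rvec']))[0];c=-M.T@d['tvec'];out=[]
    for p in np.reshape(px,(-1,2)):
        r=M.T@np.linalg.inv(K)@[p[0],p[1],1];out.append(c+r*(z-c[2])/r[2])
    return np.array(out)
E
python3 - <<'E'
from h import *
d,K=cam("top")
s=1.5625
c=np.array([(322,183),(489,199),(477,333),(310,318)])/s
P=onplane(d,K,c,.012);print(P)
m=P.mean(0);e=(P[0]+P[1]-P[2]-P[3])[:2];print('center',m,'yaw',np.arctan2(e[1],e[0]))
print('flange',onplane(d,K,np.array([399,252])/s,.082))
i=d['img'][130:190,215:295,::-1];a=cv2.resize(i,(640,480),interpolation=cv2.INTER_CUBIC)
d2,K2=cam("side");j=d2['img'][150:220,250:320,::-1];b=cv2.resize(j,(480,480),interpolation=cv2.INTER_CUBIC)
cv2.imwrite('pics/crop0.png',cv2.convertScaleAbs(cv2.resize(np.hstack([a,b]),(800,343)),alpha=1.5))
E
```

```text
[[ 0.75645937  0.12589679  0.012     ]
 [ 0.71627189 -0.19081728  0.012     ]
 [ 0.4623523  -0.15900213  0.012     ]
 [ 0.49979682  0.15439611  0.012     ]]
center [ 0.60872009 -0.01738163  0.012     ] yaw -0.11758390373769403
flange [[ 0.61027828 -0.01679484  0.082     ]]
```

View pics/crop0.png

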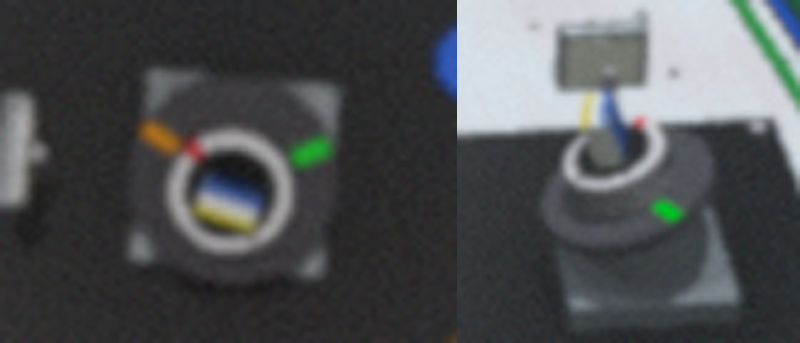

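The crop shows the orange mark at (160,137), green at (311,152), the red line near (193,148), and the block top's blue stripe at (232,189) with gold at (224,219). In the side half, green is at (668,211) and red at (639,122).

```bash
cat >> h.py <<'E'
def head(yaw,o): return R.from_euler('z',yaw)*R.from_euler('y',-.35), np.array([o[0],o[1],.082])
def az(a,r,z): return np.array([r*np.cos(a),r*np.sin(a),z])
E
python3 - <<'E'
from h import *
from scipy.optimize import least_squares
dt,Kt=cam("top");ds,Ks=cam("side")
t=lambda u,v:(215+u/5.714-.5,130+v/5.714-.5)
s=lambda u,v:(250+(u-457)/4.9-.5,150+v/4.9-.5)
def pts(p):
    Rh,o=head(p[0],p[1:3]); W=lambda q:o+Rh.apply(q)
    g,r=az(-1.1,.0415,0),az(1.1,.0415,0); red=az(1.1-p[4],.027,.024)
    # block yaw: -spindle ; blue +x. stripes at +-4mm
    S=R.from_euler('z',-p[3]+0)
    bl=S.apply([.005,0,.056]);go=S.apply([-.005,0,.056])
    T=np.array([W(q) for q in(g,r,az(0,0,.024),red,bl,go)])
    Sd=np.array([W(q) for q in(g,red)])
    return T,Sd
obsT=np.array([t(311,152),t(160,137),t(230,191),t(193,148),t(232,189),t(224,219)])
obsS=np.array([s(668,211),s(639,122)])
def f(p):
    T,S=pts(p);return np.r_[(proj(dt,Kt,T)-obsT).ravel(),(proj(ds,Ks,S)-obsS).ravel()]
r=least_squares(f,[-.118,.608,-.017,.3,.3]);print(r.x,np.round(r.fun.reshape(-1,2),1))
o=status.get_obs();Rt=R.from_rotvec(o['tool_rot']);print('tool',Rt.as_matrix().round(3))
E
```

```text
[-0.13959871  0.61050681 -0.0161707   0.15338709  0.25464476] [[ 0.  -0. ]
 [ 0.2 -0.3]
 [ 0.   0.1]
 [-0.1  0.5]
 [-0.4  1.2]
 [ 0.1 -0.5]
 [ 0.5 -0. ]
 [ 0.6 -0.2]]
tool [[-0.953  0.302 -0.   ]
 [ 0.302  0.953 -0.001]
 [ 0.    -0.001 -1.   ]]
```

```bash
cat >> h.py <<'E'
from scipy.linalg import logm
YAW=-.13; O=[.610,-.0165]
def target(d,s,off=(0,0)):   # TCP d above flange, closing axis along block thickness at spindle angle s
    Rh,o=head(YAW,O); Rt=Rh*R.from_euler('z',-s)*R.from_matrix(np.array([[0,1,0],[1,0,0],[0,0,-1.]]))
    return Rt,o+Rh.apply([off[0],off[1],d])
def now():
    o=status.get_obs();return R.from_rotvec(o['tool_rot']),o['tool_pos']
def delta(A,B): # straight: turn & shift in units, in tool axes of A
    return np.r_[np.degrees((A[0].inv()*B[0]).as_rotvec())/5, A[0].inv().apply(B[1]-A[1])/.03]
def screw(A,B):
    M=lambda X:np.block([[X[0].as_matrix(),X[1][:,None]],[np.zeros((1,3)),np.ones((1,1))]])
    L=np.real(logm(np.linalg.inv(M(A))@M(B)))
    w=np.array([L[2,1],L[0,2],L[1,0]]);return np.r_[np.degrees(w)/5,L[:3,3]/.03]
def run(A,row,n,turnfirst=False):
    for _ in range(n):
        p=A[1]+A[0].apply(np.array(row[3:6])*.03);A=(A[0]*R.from_rotvec(np.radians(5)*np.array(row[:3])),p)
    return A
E
python3 - <<'E'
from h import *
A=now();B=target(.13,.2);print(B[0].as_matrix().round(2),B[1]);s=screw(A,B);print(s,s/30)
row=np.round(s/30,2);C=run(A,row,30);print(row,delta(C,B))
E
```

```text
[[ 0.31  0.89  0.34]
 [ 0.95 -0.32 -0.04]
 [ 0.07  0.34 -0.94]] [ 0.56579943 -0.01072134  0.20411845]
[ -3.69972382  -2.50392483  18.06290059 -26.32112414   1.99637627
   1.63681213] [-0.12332413 -0.08346416  0.60209669 -0.8773708   0.06654588  0.0545604 ]
[-0.12 -0.08  0.6  -0.88  0.07  0.05] [-0.1286189  -0.01414181  0.06926064 -0.53177589 -0.54429694 -0.09673752]
```

```bash

python3 -m jog '[[-0.12,-0.08,0.6,-0.88,0.07,0.05,1],[-0.12,-0.08,0.6,-0.88,0.07,0.05,1],[-0.12,-0.08,0.6,-0.88,0.07,0.05,1],[-0.12,-0.08,0.6,-0.88,0.07,0.05,1],[-0.12,-0.08,0.6,-0.88,0.07,0.05,1]]'
python3 -m jog '[[-0.12,-0.08,0.6,-0.88,0.07,0.05,1],[-0.12,-0.08,0.6,-0.88,0.07,0.05,1],[-0.12,-0.08,0.6,-0.88,0.07,0.05,1],[-0.12,-0.08,0.6,-0.88,0.07,0.05,1],[-0.12,-0.08,0.6,-0.88,0.07,0.05,1]]' >/dev/null
python3 -m jog '[[-0.12,-0.08,0.6,-0.88,0.07,0.05,1],[-0.12,-0.08,0.6,-0.88,0.07,0.05,1],[-0.12,-0.08,0.6,-0.88,0.07,0.05,1],[-0.12,-0.08,0.6,-0.88,0.07,0.05,1],[-0.12,-0.08,0.6,-0.88,0.07,0.05,1]]' 
python3 - <<'E'
from h import *
A=now();B=target(.13,.2);s=screw(A,B);print(s,s/15,status.get_obs()['q'])
E
```

```text
t: 0.92
tool_pos: [0.3145, 0.5524, 0.2255]
tool_rot: [0.872, 2.973, 0.072]
contact_force: [-0.5, -0.1, -0.3]
opening: 0.0854
grip_force: 0.0
t: 2.17
tool_pos: [0.511, 0.3788, 0.2227]
tool_rot: [1.569, 2.569, 0.205]
contact_force: [0.3, -0.1, 0.2]
opening: 0.0854
grip_force: 0.0
[ -1.9145839   -1.26318571   9.04279455 -13.43147425   0.68870587
   0.75310274] [-0.12763893 -0.08421238  0.60285297 -0.89543162  0.04591372  0.05020685] [ 0.54178479 -0.02515539  1.71394327 -0.04935378  1.27505769  0.07740867]
```

```bash

for i in 1 2; do python3 -m jog '[[-0.13,-0.08,0.6,-0.9,0.05,0.05,1],[-0.13,-0.08,0.6,-0.9,0.05,0.05,1],[-0.13,-0.08,0.6,-0.9,0.05,0.05,1],[-0.13,-0.08,0.6,-0.9,0.05,0.05,1],[-0.13,-0.08,0.6,-0.9,0.05,0.05,1]]' >/dev/null; done
python3 -m jog '[[-0.13,-0.08,0.6,-0.9,0.05,0.05,1],[-0.13,-0.08,0.6,-0.9,0.05,0.05,1],[-0.13,-0.08,0.6,-0.9,0.05,0.05,1],[-0.13,-0.08,0.6,-0.9,0.05,0.05,1],[0,0,0,0,0,0,1]]' 
python3 - <<'E'
from h import *
A=now();B=target(.13,.2);print(delta(A,B),status.get_obs()['q'])
d,K=cam("wrist");print(d['fovy'])
cv2.imwrite('pics/w1.png',cv2.convertScaleAbs(cv2.resize(d['img'][:,:,::-1],(800,600),interpolation=cv2.INTER_CUBIC),alpha=1.4))
Rh,o=head(YAW,O)
for n,q in dict(org=[0,0,0],top=[0,0,.056],coltop=[0,0,.024],green=az(-1.1,.0415,0),orange=az(1.1,.0415,0)).items(): print(n,proj(d,K,o+Rh.apply(q))*1.5625)
E
```

```text
t: 4.05
tool_pos: [0.5836, 0.0152, 0.2074]
tool_rot: [2.301, 1.747, 0.369]
contact_force: [-0.0, 0.3, -0.7]
opening: 0.0854
grip_force: 0.0
[-0.127418   -0.14775077  0.63324153 -0.99147228 -0.34626254 -0.07124736] [-0.10439856 -0.24912738  1.96101829  0.00681446  1.08820483  0.16563686]
64.34492648651778
org [[380.91089748 333.07697085]]
top [[376.44237631 372.23853654]]
coltop [[379.21756858 347.91709547]]
green [[419.68453279 384.29154585]]
orange [[403.15846425 269.67749136]]
```

View pics/w1.png

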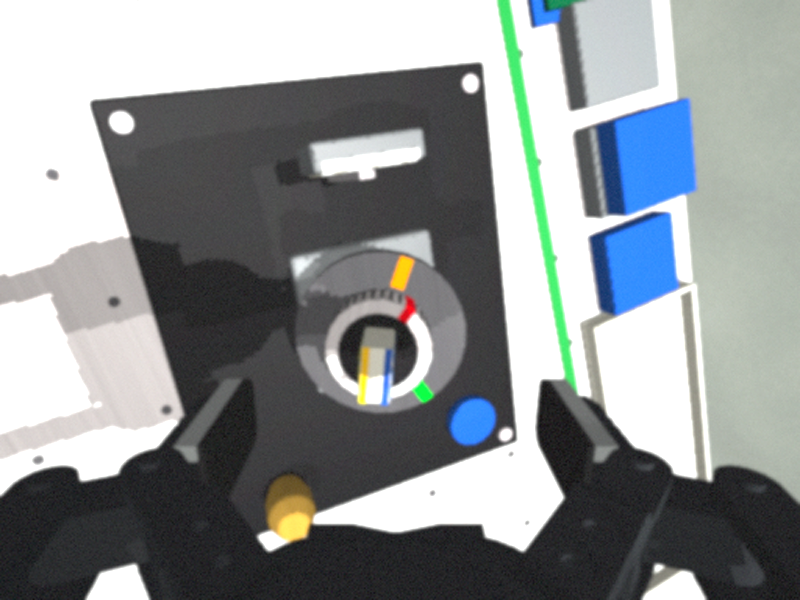

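The wrist view shows the block top with corners at (358,348), (394,350), (391,405) and (358,403). The green mark is at (424,392), orange at (402,273), the collar's top ring centre near (379,347), and the red line at (408,309).

```bash
python3 - <<'E'
from h import *
from scipy.optimize import least_squares
d,K=cam("wrist")
obs=(np.array([(424,392),(402,273),(379,347),(358.5,348),(394,350),(391,405),(358,403),(408,309)])+.5)/1.5625-.5
def f(p):
    Rh,o=head(p[0],p[1:3]);S=R.from_euler('z',-p[3])
    q=[az(-1.1,.0415,0),az(1.1,.0415,0),[0,0,.024]]+[S.apply([a*.008,b*.015,.056]) for a,b in((-1,1),(1,1),(1,-1),(-1,-1))]+[az(1.1-p[4],.027,.024)]
    return (proj(d,K,o+Rh.apply(np.array(q)))-obs).ravel()
r=least_squares(f,[-.13,.61,-.0165,.3,.3]);print(r.x,np.round(r.fun.reshape(-1,2),1))
E
```

```text
[-0.12119336  0.60973458 -0.01735907  0.19554359  0.2550822 ] [[-2.6 -3.3]
 [ 0.4 -0. ]
 [ 0.1  2.8]
 [ 1.6 -0.6]
 [-0.1 -0.9]
 [ 0.2 -0.6]
 [ 1.  -0.2]
 [-1.5  2.4]]
```

```bash
sed -i 's/^YAW=.*/YAW=-.122; O=[.610,-.017]/' h.py; python3 - <<'E'
from h import *
A=now();print(delta(A,target(.13,.19)),delta(A,target(.03,.19)))
E
```

```text
[-0.11526419 -0.13119499  0.45608215 -1.06756922 -0.34951869 -0.06083017] [-0.11526419 -0.13119499  0.45608215 -1.10638788 -0.31675919  3.27211613]
```

```bash

python3 -m jog '[[-0.06,-0.065,0.23,-0.54,-0.17,-0.03,1],[-0.06,-0.065,0.23,-0.54,-0.17,-0.03,1],[0,0,0,0,0,0.9,1],[0,0,0,0,0,0.9,1],[0,0,0,0,0,0,1]]' 
python3 - <<'E'
from h import *
A=now();print(delta(A,target(.03,.19)))
E
```

```text
t: 4.78
tool_pos: [0.582, -0.0145, 0.1503]
tool_rot: [2.332, 1.696, 0.367]
contact_force: [-0.2, -0.4, 0.5]
opening: 0.0856
grip_force: 0.0
[-0.05573094  0.01612964 -0.01291247  0.05150228  0.09820087  1.46072753]
```

```bash

python3 -m jog '[[-0.05,0,0,0.05,0.1,0.7,1],[0,0,0,0,0,0.7,1],[0,0,0,0,0,0,0.2],[0,0,0,0,0,0,-0.3],[0,0,0,0,0,0,-1]]' 30
python3 -m jog '[[0,0,0,0,0,0,-1],[0,0,0,0,0,0,-1],[0,0,0,0,0,0,-1],[0,0,0,0,0,0,-1]]' 
python3 - <<'E'
from h import *
A=now();print(delta(A,target(.03,.19)),status.get_obs()['q'])
d,K=cam("wrist")
cv2.imwrite('pics/w2.png',cv2.convertScaleAbs(cv2.resize(d['img'][150:,100:420,::-1],(800,585),interpolation=cv2.INTER_CUBIC),alpha=1.4))
E
```

```text
t: 5.4
tool_pos: [0.6021, -0.0157, 0.1167]
tool_rot: [2.323, 1.69, 0.378]
contact_force: [-0.0, 0.1, -0.3]
opening: 0.0324
grip_force: 0.0
t: 5.9
tool_pos: [0.5983, -0.0145, 0.1141]
tool_rot: [2.331, 1.697, 0.368]
contact_force: [-15.8, 3.4, 8.4]
opening: 0.0153
grip_force: 32.3
[-0.04793489  0.0109078  -0.00303111 -0.03384871  0.01505572  0.14133099] [-0.15343814 -0.11545174  2.00956219  0.01339346  0.90196675  0.15238051]
```

View pics/w2.png

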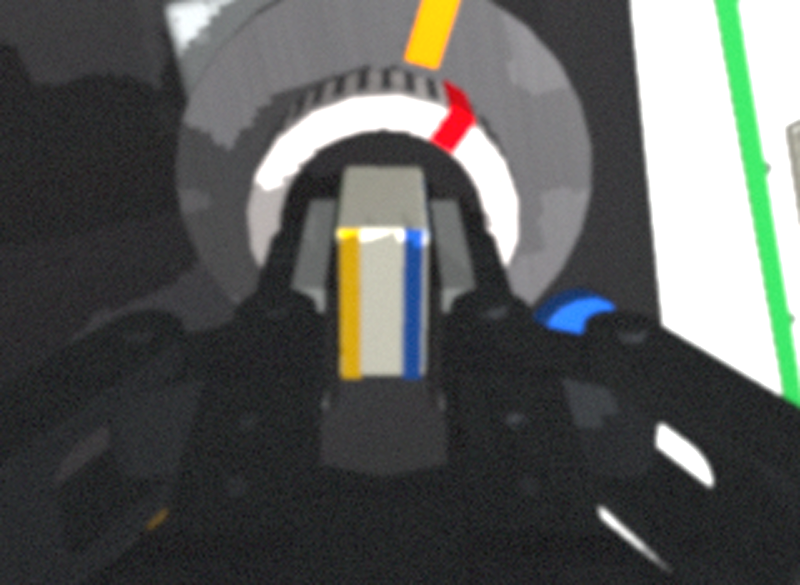

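The block is gripped between the pads and centred, with the pads clear of the collar. There is a mild side load, which I'll relieve before turning.

```bash

python3 -m jog '[[0,0,0,0,-0.04,-0.06,-1],[0,0,0,0,0,0,-1],[0,0,1,0,0,0,-1],[0,0,1,0,0,0,-1],[0,0,1,0,0,0,-1]]'
python3 - <<'E'
from h import *
A=now();print(delta(A,target(.034,.19)),status.get_obs()['wrist_torque'],A[0].inv().apply(status.get_obs()['contact_force']))
E
```

```text
t: 6.58
tool_pos: [0.5983, -0.0146, 0.1143]
tool_rot: [2.557, 1.387, 0.419]
contact_force: [0.5, 2.0, -8.1]
opening: 0.0154
grip_force: 31.0
[ 0.0054878   0.00444002 -3.0349067  -0.02782226  0.0182423   0.01355496] [0.34948565 0.61381459 0.18140133] [ 0.69074901 -3.21911954  7.70012775]
```

```bash

for i in 1 2; do python3 -m jog '[[0,0,1,0,0,0,-1],[0,0,1,0,0,0,-1],[0,0,1,0,0,0,-1],[0,0,1,0,0,0,-1],[0,0,1,0,0,0,-1]]'; done
python3 -m jog '[[0,0,1,0,0,0,-1],[0,0,1,0,0,0,-1],[0,0,0.8,0,0,0,-1],[0,0,0,0,0,0,-1],[0,0,0,0,0,0,-1]]'
python3 - <<'E'
from h import *
A=now();o=status.get_obs();print(delta(A,target(.034,1.571)),A[0].inv().apply(o['wrist_torque']),A[0].inv().apply(o['contact_force']),o['q'])
E
```

```text
t: 7.2
tool_pos: [0.5986, -0.0149, 0.1144]
tool_rot: [2.851, 0.816, 0.484]
contact_force: [2.7, 0.9, -9.4]
opening: 0.0152
grip_force: 30.8
t: 7.82
tool_pos: [0.5987, -0.0153, 0.1145]
tool_rot: [3.025, 0.183, 0.529]
contact_force: [2.5, -1.3, -9.4]
opening: 0.0153
grip_force: 30.7
t: 8.45
tool_pos: [0.5988, -0.0155, 0.1145]
tool_rot: [3.064, -0.184, 0.544]
contact_force: [2.5, -3.5, -13.8]
opening: 0.0153
grip_force: 30.1
[ 0.02293751 -0.02114839  0.03066872 -0.01681369  0.00447692  0.01550033] [-0.45374072 -0.42472434  0.0121855 ] [-2.04666327  3.11978681 13.95092497] [-0.1543607  -0.11793383  2.0120435   0.01172324  0.89577734  1.53061675]
```

```bash

python3 -m jog '[[0,0,0.4,0,0,0,-1],[0,0,0.4,0,0,0,-1],[0,0,0.3,0,0,0,-1],[0,0,0,0,0,0,-1],[0,0,0,0,0,0,-1]]'
python3 - <<'E'
from h import *
A=now();o=status.get_obs();print(delta(A,target(.034,1.571)),A[0].inv().apply(o['wrist_torque']),A[0].inv().apply(o['contact_force']),o['q'][5])
d,K=cam("wrist");Rh,oo=head(YAW,O);S=R.from_euler('z',-1.571)
cv2.imwrite('pics/w3.png',cv2.convertScaleAbs(cv2.resize(d['img'][150:,100:420,::-1],(800,585),interpolation=cv2.INTER_CUBIC),alpha=1.4))
E
```

```text
t: 9.07
tool_pos: [0.5992, -0.0156, 0.1149]
tool_rot: [3.067, -0.326, 0.55]
contact_force: [5.4, -4.8, -15.7]
opening: 0.0156
grip_force: 63.2
[ 0.0342226  -0.03887372 -1.02295704 -0.03350501  0.0061393   0.02197453] [-0.4272824 -0.0260498 -1.4197153] [ 0.50756217  3.98082849 16.8020508 ] 1.6241144333970041
```

View pics/w3.png

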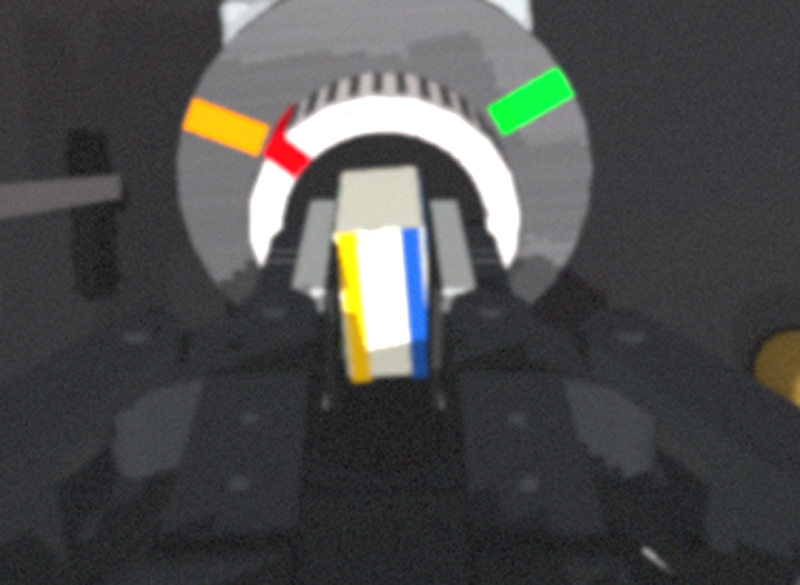

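The block is against its stop: torque is −1.4 N m and the fingers have gone about 5° past it. The red line sits just clockwise of orange at (285,150). Next I'll open and turn the tool back for the collar stroke.

```bash

python3 -m jog '[[0,0,0,0,0,0,0],[0,0,0,0,0,0,1],[0,0,0,0,0,0,1],[0,0,0,0,0,0,1],[0,0,0,0,0,0,1]]'
python3 - <<'E'
from h import *
A=now();o=status.get_obs();print(delta(A,target(.034,1.571)),A[0].inv().apply(o['contact_force']),o['q'][5])
d,K=cam("wrist");M=cv2.Rodrigues(np.float64(d['rvec']))[0];c=-M.T@d['tvec'];print('cam in tool',A[0].inv().apply(c-A[1]))
Rh,oo=head(YAW,O);S=R.from_euler('z',-1.571)
print((proj(d,K,[oo+Rh.apply(S.apply([a*.008,b*.015,.056])) for a,b in((-1,1),(1,1),(1,-1),(-1,-1))])-[100,150])*2.5)
cv2.imwrite('pics/w4.png',cv2.convertScaleAbs(cv2.resize(d['img'][150:,100:420,::-1],(800,585),interpolation=cv2.INTER_CUBIC),alpha=1.4))
E
```

```text
t: 9.75
tool_pos: [0.6001, -0.0151, 0.1167]
tool_rot: [3.068, -0.334, 0.554]
contact_force: [1.8, -0.4, -0.1]
opening: 0.0855
grip_force: 0.0
[ 0.00894097 -0.06177113 -1.0809576  -0.07815866  0.03044671  0.06804356] [1.67205087 0.05645924 0.71669964] 1.6275231407128727
cam in tool [ 0.07222687  0.00094192 -0.14288477]
[[329.39350727 228.85631406]
 [419.48418671 221.0540417 ]
 [432.37261179 366.96356883]
 [347.50023888 373.88685571]]
```

View pics/w4.png

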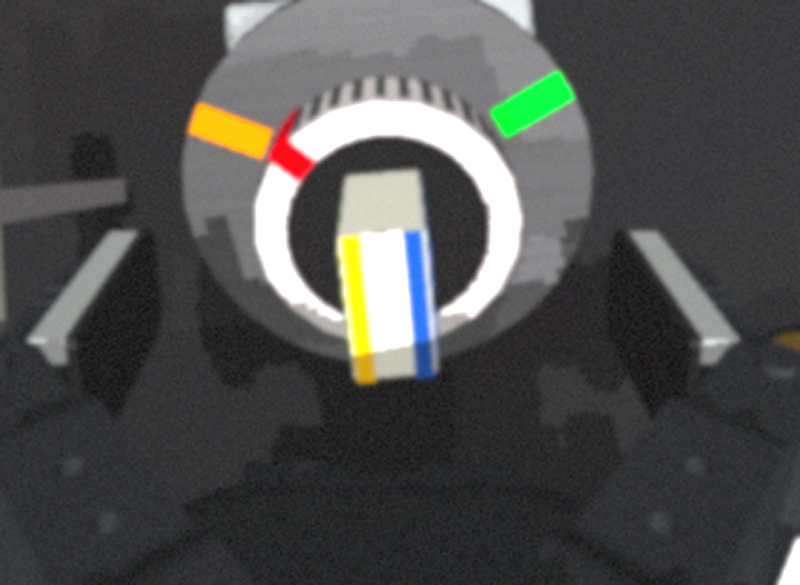

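The block matches the prediction for 1.571, and the red line is unmoved. The camera housing is well clear of the light, so I'll turn back now.

```bash

for i in 1 2 3 4; do python3 -m jog '[[0,0,-1,0,0,0,1],[0,0,-1,0,0,0,1],[0,0,-1,0,0,0,1],[0,0,-1,0,0,0,1],[0,0,-1,0,0,0,1]]' | tail -4 | head -1; done
python3 -m jog '[[0,0,-1,0,0,0,1],[0,0,-1,0,0,0,1],[0,0,-1,0,0,0,1],[0,0,-1,0,0,0,1],[0,0,0,0,0,0,1]]'
python3 - <<'E'
from h import *
A=now();o=status.get_obs();s=1.571-np.radians(115);print(delta(A,target(.034,s)),delta(A,target(.0,s)),o['q'])
E
```

```text
tool_rot: [2.995, 0.335, 0.525]
tool_rot: [2.79, 0.954, 0.475]
tool_rot: [2.47, 1.506, 0.405]
tool_rot: [2.053, 1.974, 0.321]
t: 12.92
tool_pos: [0.5998, -0.0151, 0.1162]
tool_rot: [1.668, 2.276, 0.246]
contact_force: [0.3, -0.3, -0.4]
opening: 0.0853
grip_force: 0.0
[ 0.04232862  0.03338862 -0.09200853  0.00808804 -0.06999148  0.05575073] [ 0.04232862  0.03338862 -0.09200853  0.01137339 -0.07419106  1.18907152] [-0.15381171 -0.11896972  2.01044391  0.01273901  0.89571545 -0.46589723]
```

```bash

python3 -m jog '[[0.04,0.03,0,0,-0.07,0.5,1],[0,0,0,0,0,0.4,1],[0,0,0,0,0,0.2,1],[0,0,0,0,0,0,1],[0,0,0,0,0,0,0.7]]' 90
python3 -m jog '[[0,0,0,0,0,0,0.3],[0,0,0,0,0,0,-1],[0,0,0,0,0,0,-1],[0,0,0,0,0,0,-1]]'
python3 - <<'E'
from h import *
A=now();o=status.get_obs();s=1.571-np.radians(115);print(delta(A,target(.002,s)),A[0].inv().apply(o['contact_force']),A[0].inv().apply(o['wrist_torque']))
d,K=cam("wrist")
cv2.imwrite('pics/w5.png',cv2.convertScaleAbs(cv2.resize(d['img'][150:,100:420,::-1],(800,585),interpolation=cv2.INTER_CUBIC),alpha=1.4))
E
```

```text
t: 13.55
tool_pos: [0.6095, -0.0172, 0.0849]
tool_rot: [1.669, 2.28, 0.244]
contact_force: [0.3, 0.1, -0.2]
opening: 0.0725
grip_force: 0.0
t: 14.05
tool_pos: [0.6083, -0.0174, 0.0856]
tool_rot: [1.669, 2.282, 0.241]
contact_force: [-9.5, -0.8, 8.5]
opening: 0.0571
grip_force: 93.4
[-0.02584562  0.00212093 -0.07273327  0.01435863  0.01673644  0.06368061] [  0.62837725  -6.20932269 -11.16307992] [1.24537859 0.16057362 0.05143847]
```

View pics/w5.png

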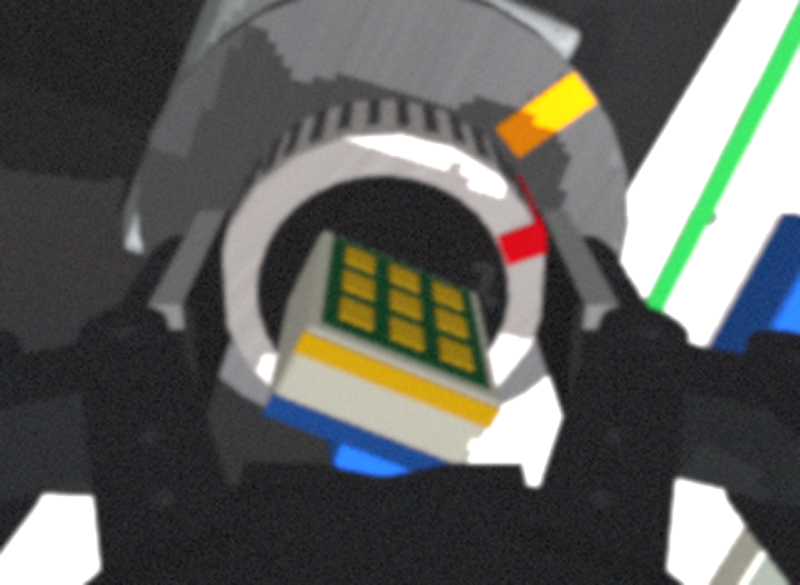

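The collar is gripped across its diameter, with the pads outside the ring and the block clear. I'll start turning.

```bash

python3 -m jog '[[0,0,0.3,0,-0.02,-0.05,-1],[0,0,0.7,0,0,0,-1],[0,0,1,0,0,0,-1],[0,0,1,0,0,0,-1],[0,0,1,0,0,0,-1]]'
for i in 1 2; do python3 -m jog '[[0,0,1,0,0,0,-1],[0,0,1,0,0,0,-1],[0,0,1,0,0,0,-1],[0,0,1,0,0,0,-1],[0,0,1,0,0,0,-1]]'; done
python3 - <<'E'
from h import *
A=now();o=status.get_obs();print(delta(A,target(.004,1.571)),A[0].inv().apply(o['wrist_torque']),A[0].inv().apply(o['contact_force']),o['q'][5])
d,K=cam("wrist")
cv2.imwrite('pics/w6.png',cv2.convertScaleAbs(cv2.resize(d['img'][150:,100:420,::-1],(800,585),interpolation=cv2.INTER_CUBIC),alpha=1.4))
E
```

```text
t: 14.72
tool_pos: [0.608, -0.0175, 0.0856]
tool_rot: [2.061, 1.972, 0.318]
contact_force: [0.8, -1.0, -2.2]
opening: 0.0568
grip_force: 99.2
t: 15.35
tool_pos: [0.6077, -0.0174, 0.0855]
tool_rot: [2.478, 1.503, 0.401]
contact_force: [-1.3, -0.2, -1.2]
opening: 0.0568
grip_force: 99.4
t: 15.98
tool_pos: [0.6075, -0.0172, 0.0854]
tool_rot: [2.797, 0.949, 0.468]
contact_force: [-1.6, -0.7, 0.1]
opening: 0.0571
grip_force: 99.5
[6.91324268e-04 1.61375616e-02 8.89862965e+00 3.93842756e-02
 1.49900960e-02 2.54729981e-03] [ 0.24609905 -0.40014122 -0.42591428] [-1.61520158 -0.38896924 -0.60823101] 0.7528726416082133
```

View pics/w6.png

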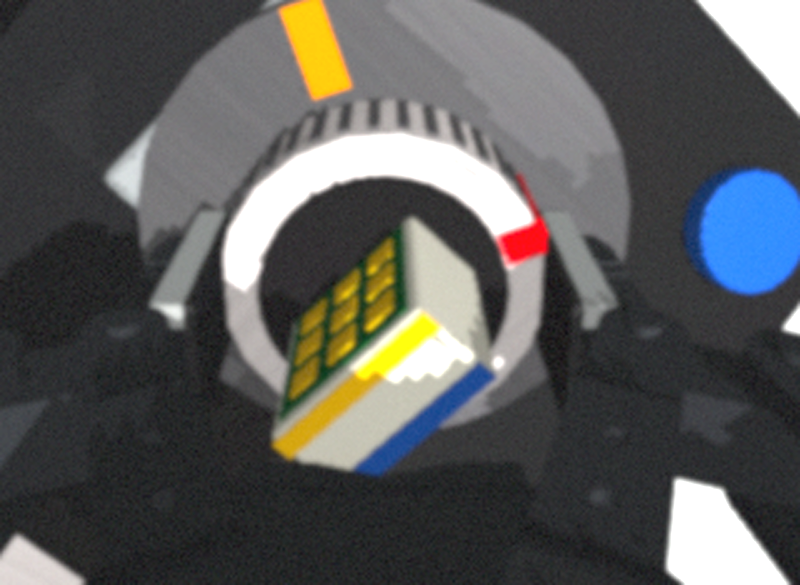

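The red line at (525,240) is unchanged relative to the fingers, so there is no slip. About 42° remain.

```bash

python3 -m jog '[[0,0,1,0,0,0,-1],[0,0,1,0,0,0,-1],[0,0,1,0,0,0,-1],[0,0,1,0,0,0,-1],[0,0,1,0,0,0,-1]]'
python3 -m jog '[[0,0,1,0,0,0,-1],[0,0,1,0,0,0,-1],[0,0,0.6,0,0,0,-1],[0,0,0.3,0,0,0,-1],[0,0,0,0,0,0,-1]]'
python3 - <<'E'
from h import *
A=now();o=status.get_obs();print(A[0].inv().apply(o['wrist_torque']),o['q'][5])
E
python3 -m jog '[[0,0,0.3,0,0,0,-1],[0,0,0.3,0,0,0,-1],[0,0,0,0,0,0,-1],[0,0,0,0,0,0,-1]]'
python3 - <<'E'
from h import *
A=now();o=status.get_obs();print(A[0].inv().apply(o['wrist_torque']),o['q'][5])
E
```

```text
t: 16.65
tool_pos: [0.6073, -0.0169, 0.0853]
tool_rot: [3.0, 0.33, 0.517]
contact_force: [-3.3, 0.2, 0.6]
opening: 0.0569
grip_force: 99.5
t: 17.27
tool_pos: [0.6073, -0.0168, 0.0853]
tool_rot: [3.058, -0.048, 0.535]
contact_force: [-5.2, 2.8, 0.5]
opening: 0.0572
grip_force: 99.8
[ 0.35120957 -0.84583212 -0.57762181] 1.4384480986481218
t: 17.77
tool_pos: [0.6073, -0.0168, 0.0853]
tool_rot: [3.061, -0.11, 0.536]
contact_force: [-3.6, 4.1, -0.1]
opening: 0.0571
grip_force: 99.7
[ 0.75274678 -0.72775761 -3.61567699] 1.4826378432146927
```

Torque has jumped to −3.6 N m after 111.7° of turn, so the collar is at its stop. I'll release and retreat along the axis.

```bash

python3 -m jog '[[0,0,0,0,0,0,1],[0,0,0,0,0,0,1],[0,0,0,0,0,0,1],[0,0,0,0,0,0,1],[0,0,0,0,0,-0.3,1]]'
python3 -m jog '[[0,0,0,0,0,-0.8,1],[0,0,0,0,0,-1,1],[0,0,0,0,0,-1,1],[0,0,0,0,0,-1,1],[0,0,0,0,0,0,1]]'
python3 -m jog '[[0,0,0,0,0,0,1],[0,0,0,0,0,0,1]]'
python3 - <<'E'
from h import *
d,K=cam("wrist");print(status.get_obs()['q'])
Rh,o=head(YAW,O);S=R.from_euler('z',-1.571)
P=[o+Rh.apply(az(1.1-c,.027,.024)) for c in(2.2,2.11)]+[o+Rh.apply(S.apply([a*.008,b*.015,.056])) for a,b in((-1,1),(1,1),(1,-1),(-1,-1))]
print((proj(d,K,P)-[130,120])*3.2)
cv2.imwrite('pics/w7.png',cv2.convertScaleAbs(cv2.resize(d['img'][120:300,130:380,::-1],(800,576),interpolation=cv2.INTER_CUBIC),alpha=1.4))
E
```

```text
t: 18.4
tool_pos: [0.6047, -0.017, 0.094]
tool_rot: [3.064, -0.132, 0.539]
contact_force: [-0.1, 0.6, -0.4]
opening: 0.0855
grip_force: 0.0
t: 19.02
tool_pos: [0.5678, -0.0123, 0.2055]
tool_rot: [3.061, -0.131, 0.552]
contact_force: [-0.2, -0.1, -0.9]
opening: 0.0858
grip_force: 0.0
t: 19.27
tool_pos: [0.5656, -0.012, 0.1993]
tool_rot: [3.065, -0.131, 0.536]
contact_force: [-0.0, 0.6, -0.7]
opening: 0.0856
grip_force: 0.0
[-0.15906116 -0.29515283  2.0125689   0.01414274  1.07705391  1.492857  ]
[[483.78862065 172.70511122]
 [479.64125545 164.5221346 ]
 [354.55435787 189.4378939 ]
 [425.77706608 191.96495409]
 [419.84753852 316.21291921]
 [351.31902459 313.87246877]]
```

View pics/w7.png

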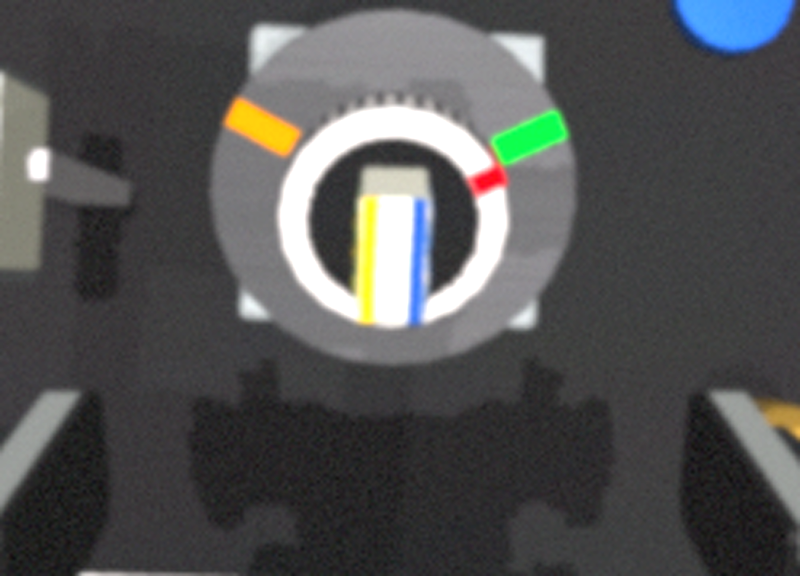

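The red line at (488,180) meets the green mark, matching the prediction for 2.2 rad within the ~7 px offset all points share. The block is square to the light, and the gripper is clear.

```bash
python3 -c "
from station import finish_job
print(finish_job())"
```

```text
the job is handed in; nothing more can be done
None
```

I turned the block to its stop with the gold face square to the side light, then turned the collar to its stop with the red line at the green mark. The gripper backed off clear, and I handed the job in at about 19 s; no verdict came back. I did not check each bystander again at the end, but no move went near them.

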